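# Snap the last outlet cap onto a drip manifold

### The arm

A 6-joint arm with a two-finger parallel gripper is mounted at the origin on the work surface. World frame = base frame: x ahead of the robot, y to its left, z up, the work surface at z = 0. Lengths are in m, angles in degrees, forces in N, time in s.
With the tool pointing down it reaches from about 0.4 to 0.825 m from the base axis. Payload 7 kg.
Tool frame: the origin (TCP) lies at the very end of the fingers, on their centre line; the grasp point (between the pads) lies 19 mm behind it; x points along the fingers, z is the direction in which the jaws open and shut, and the axes are right-handed (so a half turn about x gives the same grasp; the last joint's range is limited). The gripper opens to 88 mm and grips with 3 to 60 N. Pads are 19 mm wide; open, the fingers measure 130 mm over their backs; the gripper's body (78 mm by 193 mm) begins 47 mm behind the grasp point.
Start: joints at [91.278, 20.546, 0.682, 0, -70.136, -16.507], TCP at [0.177, 0.651, 0.227] pointing down, gripper open.
Joint ranges: [-176.03, 176.03], [-82.01, 121.73], [-58.28, 71.71], [-173.87, 95.51], [-174.79, -0.11], [-173.66, 173.66]. Speed limits (degrees/s): [136.94, 136.94, 172.46, 180, 180, 180].

### API

Orientations are given as [roll, pitch, yaw] about the fixed x, y, z axes, in that order (R = Rz(yaw) Ry(pitch) Rx(roll)).
In Python, from plant import sensors, cams, workorder gives the robot as it stands. The module is installed in compiled form; this text tells all that it offers.
- The arm moves only by the shell command python3 -m handwheel 'ROWS' [OPENING] [FORCE]. ROWS is JSON, one flat list of numbers, 4 for each row, row after row: the shift along the tool's x, y, z in cm, then the turn about the tool's x in degrees. A call has exactly 10 rows; each row is the pose to reach, as a shift and turn from the pose commanded when the call began, along the tool's axes at that moment; what a row does not reach only later rows make up. A row lasts 1/8 s, in which the tool goes at most 62.5 mm and 10.7 degrees, less where a joint would pass 70% of its speed; a pose out of reach is approached as far as the arm can. A call with a gripper value outside its range is refused whole. OPENING is the finger opening in cm, from 0 to 8.76, set as the call begins (- or left out, the last holds). The fingers move at their own pace and stop on an object; FORCE is the grip in N (left out, the last holds). Time passes only in rows, so rows that repeat a pose let the fingers close, or fill a call up. It gives the time, the measured TCP pose, the force and the opening at its end, in the units of the state.
- sensors.get_state(): the state, without advancing time (a new reading comes with each control period).
- cams.capture(name): name is "scene" or "top" or "wrist"; returns a dict with "image" (384x512x3 uint8, red, green, blue), "fov_y" (degrees; the focal length in pixels is half the picture's height over the tangent of half this angle, whatever the lens; pixels are square), "cx", "cy" (the principal point, pixels), "D" ([k1, k2, p1, p2, k3] as OpenCV has them; the pictures are not rectified), "xyz" and "rotation" of the camera in the world. Camera axes: x right, y down, z forward; pixel columns grow to the right and rows downward; lengths in m; the calibration is good to about 2 mm. A picture is of the moment at which its call begins. There is no depth.
- workorder.close_job(): hands the job in, once; it reports no verdict.
The state is a dict: "time_s": time; "joints": joint angles; "qd": joint speeds; "joint_torque": joint torques, N m; "tcp_pos": TCP position; "eef_rot": TCP orientation; "contact_force": force on the tool from outside, world axes, zero at the start; "moment": the same for the moment, N m; "gripper_width": finger opening in m.
Only numpy, scipy, OpenCV 4.12 (cv2) and the standard library are available. Lean on these libraries where they do the work, as an engineer would, in place of code of your own. Each camera call takes 0.05 s, during which the arm holds its last target.

### The job

One outlet of this drip manifold still wears its red dust cap: lift that off and put it in the white cardboard bin with the other red ones. Then press the brown snap cap straight down onto the bared spigot until it clicks, and carry on pressing after the click until it has squashed the black gasket flat and is fully home. Finish like that, still holding the cap pressed firmly down, and leave the other things on the bench where they are.

Things in the scene. Friction and masses are not known exactly. Their poses are not given: they have to be found in the camera images.
- snap_cap: The loose brown snap cap, open end down on the bench: 41 mm across with fine upright ribs, 38 mm tall, flat closed top, 35 g. Origin: centre of its open rim, z up to the top. The lowest 4 mm inside is a lip of 28.8 mm bore; above it the bore is 34 mm wide, up to 34 mm from the rim. The manifold's two other outlets already wear such caps; those stay on.
- dust_cap: The red thin-walled dust cap, loose, slipped over the open spigot and resting there by its weight (it lifts straight off, no snap): 39 mm across, 41 mm at its 2 mm rim, 25 mm tall, open below, inside 36 mm wide and 22.5 mm deep, 15 g. Origin: centre of its lower rim, z up; at first 5.5 mm above outlet's origin.
- outlet: The open outlet, fixed, in any of three places 90 mm apart on the manifold. Its y axis lies along the pipe, z up. Origin: on the spigot's axis, 83 mm above the bench, exactly where the snap cap's origin is when fully home. Below is a 43 mm wide collar, its top 4 mm under the origin. The pale spigot is 26 mm thick.
- spigot_tip (a point): Centre of the open spigot's top end, 28 mm above outlet's origin; the last 6 mm taper from 26 to 21 mm diameter.
- snap_ring (a point): On the spigot's axis at the widest height of four sprung snap tongues round it (32.8 mm across, 9 mm above outlet's origin). They resist the cap from when its rim is 16 mm above home and most, 8 to 20 N, at about 10 mm; then they give way and snap out over its lip (the click): the force drops at once, to nothing or a slight pull, and comes back at the gasket, 2.5 mm above home.
- gasket: Black rubber gasket ring round the spigot's foot, 40 mm across, springy. Unpressed, its top is 2.5 mm above outlet's origin; the cap's rim must press it down to the origin's level, which takes about 5 N; there it stops hard. Let go, it lifts the cap 2.5 mm again. Origin: that of outlet when unpressed, sinking with the ring.
- manifold: The manifold, fixed: wooden board 110 x 340 x 16 mm, grey pipe along its y axis 40 mm up, three upright outlets at y = -90, 0 and 90 mm; two wear brown caps with tops 121 mm above the bench. At its +y end a valve whose blue handle is 76 mm high. Origin: centre of the board's underside.
- scrap_bin: Open white cardboard bin for the red dust caps, fixed: 200 (x) x 150 (y) x 55 mm high, walls and floor 4 mm. Origin: centre of its underside. Three red dust caps (25 mm tall) stand fixed in a row across its +x end, at x = 70 mm; from x = -96 to +45 mm it is empty.
- loose_tee: Bystander: brown pipe tee lying flat, 74 mm long, 36 mm high; origin at bench level under its middle.
- loose_elbow: Bystander: black pipe elbow lying flat, legs 36 mm, 36 mm high; origin at bench level under its corner.
- tape_roll: Bystander: white roll of thread-seal tape lying flat, 56 mm across, 19 mm high.
- marker: Bystander: dark marker pen lying along its x axis, about 120 mm long, 17 mm thick.
- cement_can: Bystander: standing can, 68 mm across, 95 mm high.
- ball_valve: Bystander: loose grey ball valve with blue handle, 98 mm long along its x axis, 60 mm high.
- spray_head: Bystander: black pop-up spray head standing upright, 57 mm across, 113 mm high.
- screwdriver: Bystander: screwdriver with yellow handle, 200 mm long along its x axis.
Not all that is in view belongs to the job. What is shaped like the snap_cap but green or purple is not meant.

How it is judged (in metres and radians):
On the way, in this order (a step that is already met when the one before it is completed fails the run):
1. the red dust cap lies in the white bin, let go (x of dust_cap in the frame of scrap_bin between -0.1 and 0.1 m and y of dust_cap in the frame of scrap_bin between -0.075 and 0.075 m and height (world z) of dust_cap below 0.055 m and contact force between the fingers and dust_cap below 0.1 N and linear speed of dust_cap below 0.03 m/s), for 0.2 s.
2. the snap cap has clicked over the snap tongues, straight on the spigot (z of snap_cap in the frame of outlet below 0.0035 m and horizontal distance between snap_cap and outlet below 0.003 m and angle between the z axis of snap_cap and the z axis of outlet, either way round below 0.12 rad and angle between snap_cap's own z axis and vertical below 0.3 rad), for 0.05 s.
At the end, for the whole second after the job is handed in: The snap cap sits fully home on the spigot (rim within 1.2 mm of its home level, within 3 mm of the spigot's axis and 0.12 rad of upright), still pushed down by the gripper's fingers so that it presses the gasket with more than 7 N; the red dust cap lies in the white bin, not touched (z of snap_cap in the frame of outlet between -0.003 and 0.0012 m and horizontal distance between snap_cap and outlet below 0.003 m and angle between the z axis of snap_cap and the z axis of outlet, either way round below 0.12 rad and angle between snap_cap's own z axis and vertical below 0.3 rad and contact force between snap_cap and gasket above 7 N and contact force between the fingers and snap_cap above 3 N and x of dust_cap in the frame of scrap_bin between -0.1 and 0.1 m and y of dust_cap in the frame of scrap_bin between -0.075 and 0.075 m and height (world z) of dust_cap below 0.055 m and contact force between the fingers and dust_cap below 0.1 N); the arm keeps its last pose, push and grip.
It fails at once if one of the other things on the bench is shifted by more than 30 mm (distance of any of loose_tee, loose_elbow, tape_roll, marker, cement_can, ball_valve, spray_head, screwdriver from where it was at the start of the episode above 0.03 m).
It also fails if it takes over 67 s, if anything falls off the work surface, if the arm or the gripper's body presses on something with over 40 N, if the wrist force passes 120 N, or if a joint passes its speed limit or range.

## Working session

There is one attempt and no reset: what is moved stays moved. The work goes in short steps, Python scripts to look and compute and a shell command to move; the robot and the scene stay as the last step left them, time stands still between calls to the robot, and variables do not carry over. Pictures are saved under pics/ and viewed, and the job is handed in when it is done.

```bash
mkdir -p pics; cat > h.py <<'E'
import numpy as np, cv2
from plant import sensors, cams, workorder
import pickle
def cap(n,tag):
    c=cams.capture(n); im=np.array(c['image']); cv2.imwrite(f'pics/{tag}.png',im[:,:,::-1]); pickle.dump(dict(c),open(f'pics/{tag}.pkl','wb')); return c
def K(c):
    h,w=np.array(c['image']).shape[:2]; f=h/2/np.tan(np.radians(c['fov_y'])/2)
    return np.array([[f,0,c['cx']],[0,f,c['cy']],[0,0,1.]])
def Rm(c):
    r=np.array(c['rotation'],float)
    if r.shape==(3,3): return r
    from scipy.spatial.transform import Rotation as R
    return R.from_euler('xyz',r,degrees=True).as_matrix()
def ray(c,u,v):
    p=cv2.undistortPoints(np.array([[[u,v]]],float),K(c),np.array(c['D'],float))[0,0]
    d=Rm(c)@np.array([p[0],p[1],1]); return np.array(c['xyz']),d/np.linalg.norm(d)
def onz(c,u,v,z):
    o,d=ray(c,u,v); return o+d*(z-o[2])/d[2]
def proj(c,P):
    R=Rm(c); t=-R.T@np.array(c['xyz'])
    return cv2.projectPoints(np.array([P],float),cv2.Rodrigues(R.T)[0],t,K(c),np.array(c['D'],float))[0].ravel()
def load(t): return pickle.load(open(f'pics/{t}.pkl','rb'))
E
python3 - <<'E'
from h import *
print(sensors.get_state())
for n in ['scene','top','wrist']:
    c=cap(n,n+'0'); print(n,{k:v for k,v in c.items() if k!='image'})
E
```

```text
{'time_s': 0.0, 'joints': array([ 9.12782676e+01,  2.05903116e+01,  6.33548525e-01, -2.15592933e-02,
       -7.01361898e+01, -1.65046280e+01]), 'qd': array([-0.02291374, -0.01022595,  0.07371757, -0.08160892, -0.04928531,
        0.06531646]), 'joint_torque': array([-2.20297239e-03, -5.82724464e+01,  2.93053633e+01,  6.99750736e+00,
        6.80579193e-03, -1.65612096e-04]), 'tcp_pos': array([0.17719193, 0.65081059, 0.22562914]), 'eef_rot': array([   4.20616454,   89.90486254, -101.02753786]), 'contact_force': array([-0.30239607,  0.20231483, -0.49494908]), 'moment': array([0.01664769, 0.00337765, 0.00765962]), 'gripper_width': 0.08753246274007889}
scene {'fov_y': 42.98749257025322, 'cx': 250.32544594575018, 'cy': 196.7247724726888, 'D': array([-0.03084246,  0.        ,  0.        ,  0.        ,  0.        ]), 'xyz': array([1.14173839, 1.16276879, 1.46343339]), 'rotation': array([-135.80167277,    0.89707363,  150.74088699])}
top {'fov_y': 46.66364978942099, 'cx': 248.4872853597929, 'cy': 192.5714613724899, 'D': array([-0.03568179,  0.        ,  0.        ,  0.        ,  0.        ]), 'xyz': array([ 0.33434443, -0.02406303,  1.67746092]), 'rotation': array([-173.29491855,    0.81191959,  -88.55183138])}
wrist {'fov_y': 71.43740698656919, 'cx': 257.5205708459852, 'cy': 190.0590849176225, 'D': array([-0.05585879,  0.        ,  0.        ,  0.        ,  0.        ]), 'xyz': array([0.25189221, 0.6304543 , 0.38437055]), 'rotation': array([ 1.63577785e+02, -1.01905331e-01, -1.05233293e+02])}
```

View pics/scene0.png

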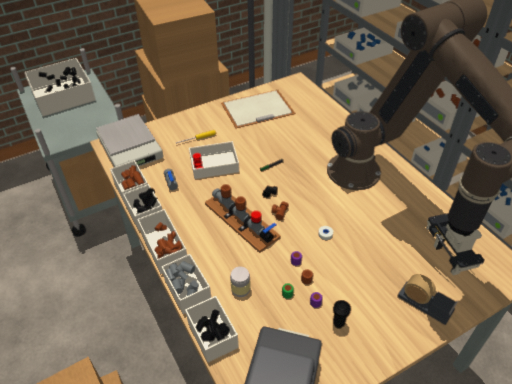

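View pics/top0.png

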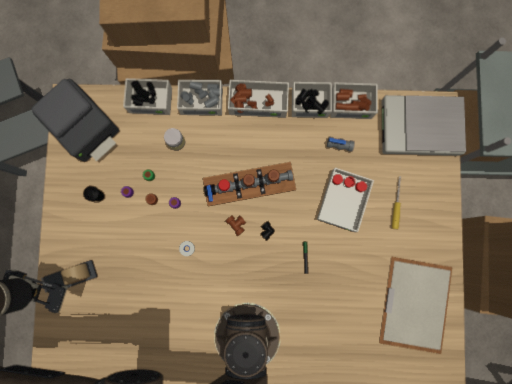

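View pics/wrist0.png

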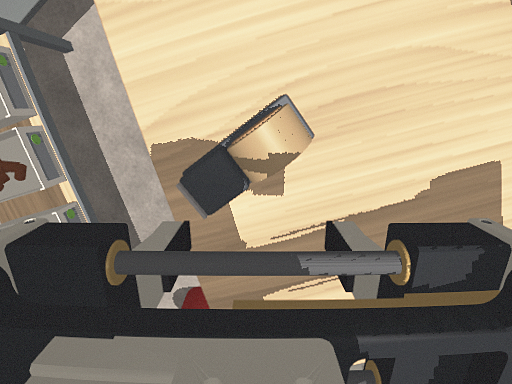

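Candidates for the snap cap in the top view: brown (152,199), green (148,175), purple (127,191) and (174,202), and the brown caps fitted on the manifold at (249,181) and (272,176). Candidates for the dust cap: red on the manifold (224,185), and the bin reds (337,180), (349,182), (361,186). I choose brown (152,199) and red (224,185), and check both in a close crop.

```bash
python3 - <<'E'
from h import *
c=load('top0'); im=np.array(c['image'])[:,:,::-1]
a=cv2.resize(im[150:240,105:305],None,fx=4,fy=4,interpolation=cv2.INTER_CUBIC)
s=load('scene0'); si=np.array(s['image'])[:,:,::-1]
b=cv2.resize(si[175:320,195:355],None,fx=1.5,fy=1.5)
cv2.imwrite('pics/crop0.png',a)
cv2.imwrite('pics/crop1.png',cv2.resize(si[140:320,180:350],None,fx=3,fy=3,interpolation=cv2.INTER_CUBIC))
E
```

```text
(no output)
```

View pics/crop0.png

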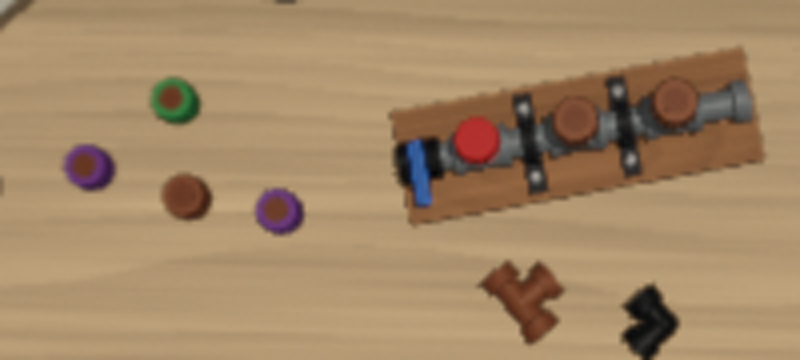

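View pics/crop1.png

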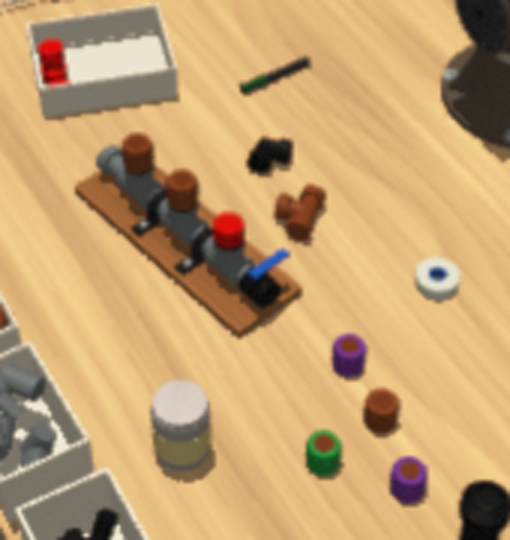

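The crops confirm it: brown cap at top-view (152,199), all brown with two purple and one green around it, and the red dust cap on the outlet nearest the blue valve handle at (224,185). Next I measure.

```bash
cat >> h.py <<'E'
def mask(c,kind):
    im=np.array(c['image']); hsv=cv2.cvtColor(np.ascontiguousarray(im),cv2.COLOR_RGB2HSV).astype(int); H,S,V=hsv[...,0],hsv[...,1],hsv[...,2]
    if kind=='red': m=((H<4)|(H>174))&(S>190)&(V>90)
    if kind=='brown': m=((H<=12)|(H>172))&(S>110)&(S<215)&(V>40)&(V<190)
    return m.astype(np.uint8)
def blobs(c,kind,amin=30):
    n,l,st,ce=cv2.connectedComponentsWithStats(mask(c,kind)); return [(ce[i].round(2),st[i].tolist()) for i in range(1,n) if st[i][4]>=amin]
E
python3 - <<'E'
from h import *
for n in ['top0','scene0']:
    c=load(n)
    for k,z in [('red',.101),('brown',.019)]:
        for ce,st in blobs(c,k): 
            print(n,k,ce,st,'z',z,onz(c,*ce,z)[:2].round(4), 'z.1',onz(c,*ce,.105)[:2].round(4), 'z.02', onz(c,*ce,.0165)[:2].round(4))
c=load('top0')
for u,v in [(337,169),(372,180),(357,231),(318,219)]: print('bin corner',onz(c,u,v,.055))
E
```

```text
top0 brown [240.66  95.02] [231, 84, 20, 23, 290] z 0.019 [0.9069 0.0441] z.1 [0.8772 0.0406] z.02 [0.9077 0.0442]
top0 brown [344.01  94.14] [337, 89, 16, 12, 142] z 0.019 [ 0.9191 -0.354 ] z.1 [ 0.8888 -0.3369] z.02 [ 0.92   -0.3545]
top0 brown [268.83 100.59] [265, 95, 8, 11, 59] z 0.019 [ 0.8869 -0.0649] z.1 [ 0.8582 -0.0628] z.02 [ 0.8877 -0.065 ]
top0 brown [355.81 103.99] [336, 95, 35, 15, 309] z 0.019 [ 0.881  -0.3992] z.1 [ 0.8526 -0.3798] z.02 [ 0.8818 -0.3998]
top0 brown [251.69 103.98] [247, 101, 10, 7, 45] z 0.019 [8.72e-01 7.00e-04] z.1 [ 8.441e-01 -6.000e-04] z.02 [8.728e-01 8.000e-04]
top0 brown [273.08 175.04] [268, 169, 12, 13, 119] z 0.019 [ 0.5973 -0.0866] z.1 [ 0.5837 -0.0833] z.02 [ 0.5977 -0.0867]
top0 brown [248.2  179.63] [242, 174, 12, 13, 117] z 0.019 [0.5777 0.0067] z.1 [0.5651 0.0051] z.02 [0.5781 0.0067]
top0 brown [337.29 179.06] [333, 174, 10, 11, 82] z 0.019 [ 0.5877 -0.3282] z.1 [ 0.5746 -0.3124] z.02 [ 0.5881 -0.3286]
top0 brown [355.13 183.8 ] [344, 176, 23, 16, 195] z 0.019 [ 0.5713 -0.3952] z.1 [ 0.559 -0.376] z.02 [ 0.5717 -0.3958]
top0 brown [2
[... 2096 characters left out ...]
] z.02 [ 0.5292 -0.0649]
scene0 brown [279.59 210.07] [272, 202, 16, 18, 174] z 0.019 [0.4097 0.0506] z.1 [0.4533 0.1168] z.02 [0.4084 0.0486]
scene0 brown [160.3  226.57] [155, 222, 12, 9, 63] z 0.019 [ 0.8599 -0.1086] z.1 [ 0.8767 -0.0329] z.02 [ 0.8594 -0.1108]
scene0 brown [167.38 245.31] [155, 231, 27, 27, 364] z 0.019 [ 0.8718 -0.0077] z.1 [0.8879 0.062 ] z.02 [ 0.8713 -0.0097]
scene0 brown [306.7  276.44] [302, 270, 11, 14, 129] z 0.019 [0.4948 0.3725] z.1 [0.5333 0.4196] z.02 [0.4936 0.3712]
bin corner [ 0.61968248 -0.32045689  0.055     ]
bin corner [ 0.5817332  -0.44930792  0.055     ]
bin corner [ 0.39336722 -0.39358923  0.055     ]
bin corner [ 0.43359452 -0.25171599  0.055     ]
```

```bash
cat >> h.py <<'E'
from scipy.spatial.transform import Rotation as R
def go(P,jaw=None):
    s=sensors.get_state(); T=R.from_euler('xyz',s['eef_rot'],degrees=True).as_matrix()
    d=T.T@(np.array(P)-s['tcp_pos']); 
    a=np.degrees(np.arctan2(T[1,2],T[0,2]))
    print('t',round(s['time_s'],2),'tcp',s['tcp_pos'].round(4),'jaw',a.round(2),'tilt',np.degrees(np.arccos(-T[2,0])).round(2),'F',s['contact_force'].round(1),'w',round(s['gripper_width'],4),'q6',s['joints'][5].round(1),'q1',s['joints'][0].round(1))
    print('shift cm',(d*100).round(2), 'rx,ty,tz axes world',T[:,1].round(3),T[:,2].round(3))
    if jaw is not None:
        t=(jaw-a+90)%180-90   # world ccw turn; tool x is down -> turn about x = -t
        print('turn',round(-t,2),'or',round(-t+(180 if t>0 else -180),2))
E
python3 -c "
from h import *
go([.547,.093,.20],11.8)"
```

```text
t 0.15 tcp [0.1772 0.6509 0.2258] jaw -105.23 tilt 0.07 F [0.5 0.5 0.1] w 0.0877 q6 -16.5 q1 91.3
shift cm [ 2.65 50.34 44.11] rx,ty,tz axes world [ 0.965 -0.263  0.   ] [-0.263 -0.965  0.001]
turn 62.97 or -117.03
```

```bash
python3 -c "
from h import *
c=load('wrist0'); s=sensors.get_state(); T=R.from_euler('xyz',s['eef_rot'],degrees=True).as_matrix()
for uv in [(257,60),(257,120),(257,180),(257,230)]:
    for z in (0.02,.1): print(uv,z,(T.T@(onz(c,*uv,z)-s['tcp_pos'])).round(3))
print(proj(c,s['tcp_pos']), proj(c,s['tcp_pos']+[0,0,-.1]))
"; python3 -m handwheel '[0,5,4.4,10, 0,10,8.8,20, 0,15,13.2,30, 0,20,17.6,40, 0,25,22,50, 0,30,26.4,60, 0,35,30.8,63, 0,38,35,63, 0,41,39,63, 0,43,43.5,63]'
```

```text
(257, 60) 0.02 [ 0.206  0.141 -0.   ]
(257, 60) 0.1 [ 0.126  0.127 -0.   ]
(257, 120) 0.02 [ 0.206  0.067 -0.   ]
(257, 120) 0.1 [ 0.126  0.069 -0.   ]
(257, 180) 0.02 [ 0.206 -0.015 -0.   ]
(257, 180) 0.1 [ 0.126  0.005 -0.   ]
(257, 230) 0.02 [ 0.206 -0.092 -0.   ]
(257, 230) 0.1 [ 0.126 -0.055 -0.   ]
[256.88237964 235.17637701] [256.93257713 191.21693576]
time_s: 1.4
tcp_pos: [0.4785, 0.1165, 0.2264]
eef_rot: [47.4, 90.0, -120.9]
contact_force: [0.8, -0.0, -0.3]
gripper_width: 0.0879
```

```bash
python3 -c "
from h import *
c=cap('wrist','w1'); go([.547,.093,.20],11.8)
for b in blobs(c,'red',200): print(b, onz(c,*b[0],.1135).round(4))"
```

```text
t 1.45 tcp [0.4779 0.1122 0.2263] jaw -168.35 tilt 0.12 F [-1.2 -4.1 -0.3] w 0.0879 q6 -24.6 q1 36.2
shift cm [ 2.62  3.27 -6.39] rx,ty,tz axes world [ 0.202 -0.979  0.001] [-0.979 -0.202  0.002]
turn -0.15 or 179.85
```

View pics/w1.png

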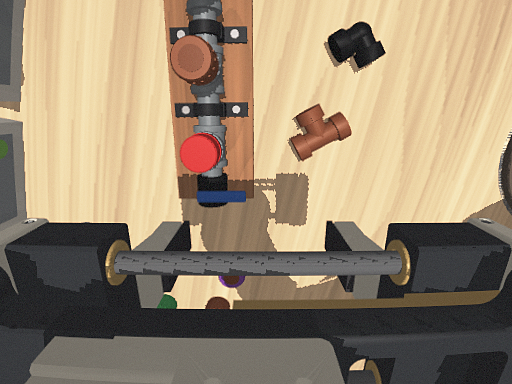

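The wrist view shows the red cap's top at about (201,153), with the jaws lined up across the pipe. I move over it and re-measure while settled.

```bash
sed -i 's/(S>190)&(V>90)/(S>150)\&(V>100)/' h.py; python3 -m handwheel '[0,1,-2,0, 0,2,-4,0, 0,3.2,-6.4,0, 0,3.2,-6.4,0, 0,3.2,-6.4,0, 0,3.2,-6.4,0, 0,3.2,-6.4,0, 0,3.2,-6.4,0, 0,3.2,-6.4,0, 0,3.2,-6.4,0]' 6.5; python3 -c "
from h import *
c=cap('wrist','w2'); t=cap('top','t2'); s=cap('scene','s2'); go([.547,.093,.20],11.8)
for b in blobs(c,'red',200): print(b, onz(c,*b[0],.1135).round(4))
for b in blobs(t,'red',30): print(b, onz(t,*b[0],.101).round(4))
for b in blobs(s,'red',30): print(b, onz(s,*b[0],.101).round(4))
"
```

```text
time_s: 2.7
tcp_pos: [0.5471, 0.1004, 0.2266]
eef_rot: [-155.3, 90.0, 36.5]
contact_force: [0.7, -1.0, -0.2]
gripper_width: 0.065
t 2.85 tcp [0.5471 0.1003 0.2265] jaw -168.23 tilt 0.0 F [ 0.4 -0.8 -0. ] w 0.0654 q6 -18.8 q1 30.6
shift cm [2.65 0.71 0.16] rx,ty,tz axes world [ 0.204 -0.979  0.   ] [-0.979 -0.204  0.   ]
turn -0.03 or 179.97
(array([260.2 , 179.24]), [242, 159, 37, 41, 1198]) [0.5468 0.0912 0.1135]
(array([337.19, 179.21]), [333, 175, 10, 9, 70]) [ 0.5746 -0.3128  0.101 ]
(array([349.08, 181.6 ]), [344, 177, 11, 10, 77]) [ 0.567  -0.3553  0.101 ]
(array([360.85, 186.3 ]), [356, 182, 11, 10, 81]) [ 0.5511 -0.3973  0.101 ]
(array([197.15, 160.05]), [193, 153, 9, 15, 110]) [ 0.6013 -0.3045  0.101 ]
(array([255.33, 216.59]), [251, 212, 10, 10, 81]) [0.5473 0.0964 0.101 ]
```

View pics/w2.png

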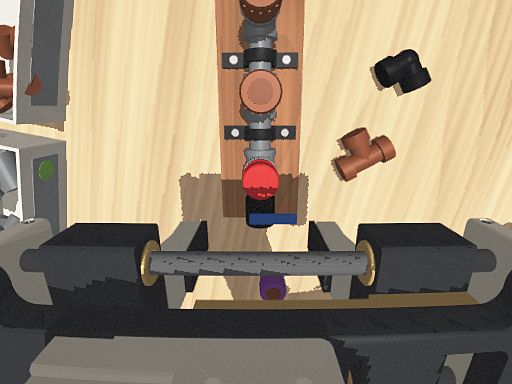

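```bash
python3 -m handwheel '[2,0.7,0.1,0, 5,0.7,0.1,0, 8,0.7,0.1,0, 10,0.7,0.1,0, 11.5,0.7,0.1,0, 12.5,0.7,0.1,0, 13.2,0.7,0.1,0, 13.2,0.7,0.1,0, 13.2,0.7,0.1,0, 13.2,0.7,0.1,0]' 6.5; python3 -m handwheel '[0,0,0,0, 0,0,0,0, 0,0,0,0, 0,0,0,0, 0,0,0,0, 0,0,0,0, 0,0,0,0, 0,0,0,0, 0,0,0,0, 0,0,0,0]' 3 12;  python3 -c "
from h import *
c=cap('wrist','w3');go([.547,.093,.20],11.8)"
```

```text
time_s: 4.1
tcp_pos: [0.5479, 0.0934, 0.0951]
eef_rot: [-165.1, 89.9, 26.7]
contact_force: [-0.6, -0.2, 0.2]
gripper_width: 0.0652
time_s: 5.35
tcp_pos: [0.5476, 0.0933, 0.0946]
eef_rot: [-162.1, 90.0, 29.7]
contact_force: [-1.0, 0.1, 1.8]
gripper_width: 0.0392
t 5.4 tcp [0.5476 0.0932 0.0946] jaw -168.23 tilt 0.0 F [-0.4 -0.1  1.4] w 0.039 q6 -18.1 q1 29.9
shift cm [-1.054e+01  1.000e-02  6.000e-02] rx,ty,tz axes world [ 0.204 -0.979  0.   ] [-0.979 -0.204 -0.   ]
turn -0.03 or 179.97
```

View pics/w3.png

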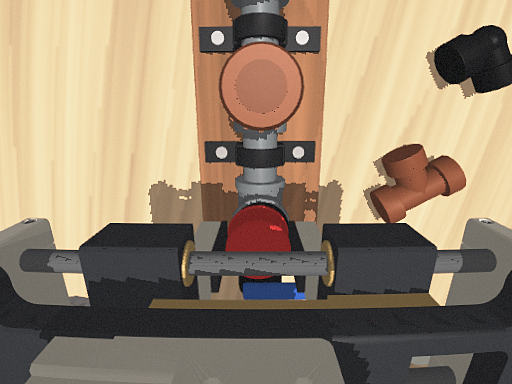

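Cap gripped at 39 mm, as expected. Now I lift it and carry it to the bin.

```bash
python3 -m handwheel '[-1,0,0,0, -3,0,0,0, -7,0,0,0, -11,0,0,0, -14,2,0.7,0, -14,6,2.2,0, -14,11,4,0, -14,16,5.8,0, -14,21,7.7,0, -14,26,9.5,0]'; python3 -m handwheel '[0,5,1.8,0, 0,10,3.6,0, 0,14,5,0, 0,15.7,5.7,0, 0,15.7,5.7,0, 0,15.7,5.7,0, 0,15.7,5.7,0, 0,15.7,5.7,0, 0,15.7,5.7,0, 0,15.7,5.7,0]';  python3 -c "
from h import *
c=cap('wrist','w4');go([.483,-.346,.02],11.8)
for b in [(0,0)]: pass"
```

```text
time_s: 6.65
tcp_pos: [0.5072, -0.1823, 0.2355]
eef_rot: [163.2, 89.9, -5.0]
contact_force: [1.5, 0.1, -0.6]
gripper_width: 0.039
time_s: 7.9
tcp_pos: [0.4839, -0.3458, 0.2346]
eef_rot: [160.6, 90.0, -7.6]
contact_force: [0.4, 0.2, -0.1]
gripper_width: 0.0394
t 7.95 tcp [ 0.4839 -0.3458  0.2346] jaw -168.22 tilt 0.0 F [ 0.7 -0.5 -0.2] w 0.0391 q6 28.5 q1 -16.7
shift cm [21.46 -0.    0.09] rx,ty,tz axes world [ 0.204 -0.979 -0.   ] [-0.979 -0.204 -0.   ]
turn -0.02 or 179.98
```

View pics/w4.png

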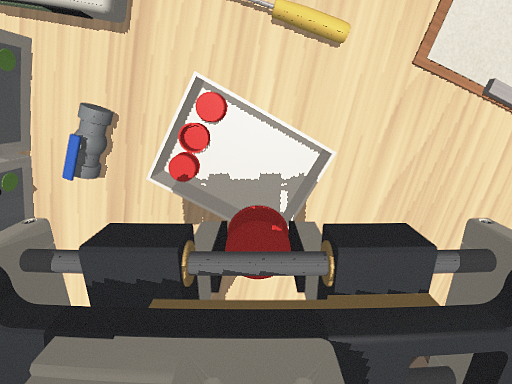

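```bash
python3 -c "
from h import *
c=load('w4')
P=[onz(c,*p,.055)[:2] for p in [(196,73),(332,152),(149,179)]]
print(np.round(P,4)); print('centre',(P[1]+P[2])/2, 'sides',np.linalg.norm(P[0]-P[1]),np.linalg.norm(P[0]-P[2]))
for b in blobs(c,'red',200): print(b,onz(c,*b[0],.025).round(4))
cen=(P[1]+P[2])/2; ex=(P[2]-P[1]+0)
x=(P[0]-P[1])/np.linalg.norm(P[0]-P[1]); print('x',x, 'target rel', (np.array([.483,-.346])-cen)@x, (np.array([.483,-.346])-cen)@np.array([-x[1],x[0]]))
"
```

```text
[[ 0.5809 -0.4502]
 [ 0.3975 -0.3925]
 [ 0.6231 -0.3093]]
centre [ 0.51028226 -0.35088599] sides 0.19228742774242705 0.14714454899244175
(array([210.74, 106.41]), [196, 92, 31, 30, 725]) [ 0.5625 -0.4154  0.025 ]
(array([188.74, 151.62]), [169, 123, 40, 58, 1375]) [ 0.5829 -0.3498  0.025 ]
(array([257.53, 230.7 ]), [225, 206, 66, 45, 2409]) [ 0.4652 -0.2524  0.025 ]
x [ 0.95389825 -0.30013019] target rel -0.02749092921281892 -0.003527490939143884
```

```bash
python3 -m handwheel '[4,0,0,0, 9,0,0,0, 14,0,0,0, 18,0,0,0, 20,0,0,0, 21,0,0,0, 21.6,0,0,0, 22,0,0,0, 22,0,0,0, 22,0,0,0]'; python3 -m handwheel '[0,0,0,0, 0,0,0,0, 0,0,0,0, 0,0,0,0, 0,0,0,0, 0,0,0,0, -1,0,0,0, -4,0,0,0, -9,0,0,0, -14,0,0,0]' 5.4;  python3 -m handwheel '[-5,0,0,0, -8,0,0,0, -8,0,0,0, -8,-4,-1,0, -8,-9,-2,0, -8,-14,-3,0, -8,-19,-4,0, -8,-24,-5,0, -8,-29,-5.5,0, -8,-34,-6,0]'; python3 -c "
from h import *
c=cap('wrist','w5');cap('top','t5');go([.547,.093,.25],11.8)"
```

```text
time_s: 9.2
tcp_pos: [0.4842, -0.3461, 0.0152]
eef_rot: [146.6, 89.9, -21.6]
contact_force: [0.7, 0.6, -0.9]
gripper_width: 0.0392
time_s: 10.45
tcp_pos: [0.4836, -0.346, 0.1567]
eef_rot: [61.1, 90.0, -107.1]
contact_force: [-0.1, 0.0, 0.7]
gripper_width: 0.0542
time_s: 11.7
tcp_pos: [0.4724, 0.0006, 0.2343]
eef_rot: [-4.0, 90.0, -172.2]
contact_force: [0.9, 0.4, -0.0]
gripper_width: 0.0541
t 11.8 tcp [0.4725 0.0024 0.2344] jaw -168.0 tilt 0.04 F [ 0.3 -1.4 -0.4] w 0.0542 q6 -12.2 q1 24.2
shift cm [-1.55 -7.31 -9.17] rx,ty,tz axes world [ 0.208 -0.978 -0.001] [-0.978 -0.208 -0.   ]
turn 0.2 or -179.8
```

View pics/w5.png

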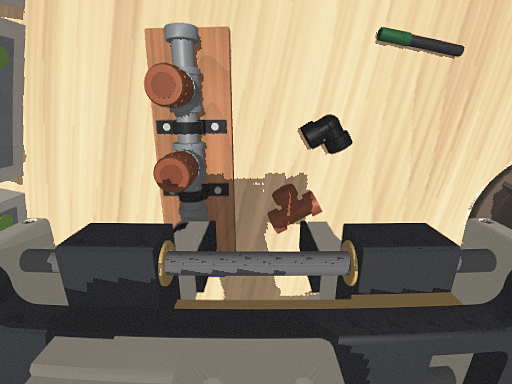

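View pics/t5.png

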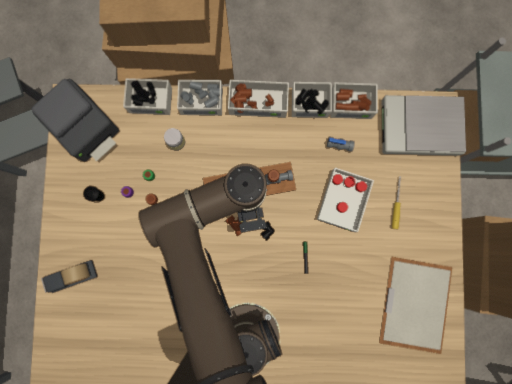

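Red dust cap is in the bin at top-view (342,208), released. Now I place the wrist camera over the bare spigot to measure it.

```bash
python3 -m handwheel '[0,-3,-2,0, 0,-7,-4,0, 0,-11,-7,0, 0,-15,-9.2,0, 0,-15,-9.2,0, 0,-15,-9.2,0, 0,-15,-9.2,0, 0,-15,-9.2,0, 0,-15,-9.2,0, 0,-15,-9.2,0]' 6.5; python3 -c "
from h import *
c=cap('wrist','w6');go([.547,.093,.25],11.8)"
```

```text
time_s: 13.05
tcp_pos: [0.5327, 0.1645, 0.2347]
eef_rot: [-150.9, 90.0, 40.9]
contact_force: [0.7, -1.1, -0.1]
gripper_width: 0.0651
t 13.1 tcp [0.5327 0.1646 0.2347] jaw -168.24 tilt 0.01 F [ 0.8  0.3 -0.1] w 0.0653 q6 -25.5 q1 37.3
shift cm [-1.53  7.3   0.06] rx,ty,tz axes world [ 0.204 -0.979 -0.   ] [-0.979 -0.204 -0.   ]
turn -0.04 or 179.96
```

View pics/w6.png

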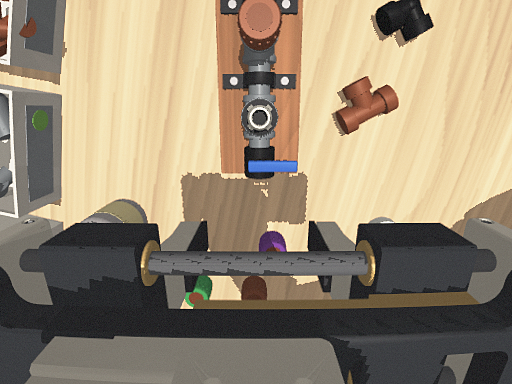

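The bare spigot shows at about (260,118), with its dark bore and pale ring. I fit it in a crop.

```bash
python3 - <<'E'
from h import *
c=load('w6'); im=np.array(c['image'])
a=cv2.resize(im[80:170,215:305,::-1],None,fx=6,fy=6,interpolation=cv2.INTER_CUBIC)
cv2.imwrite('pics/crop6.png',a)
g=cv2.cvtColor(np.ascontiguousarray(im),cv2.COLOR_RGB2GRAY)
hsv=cv2.cvtColor(np.ascontiguousarray(im),cv2.COLOR_RGB2HSV)
m=((g>150)&(hsv[...,1]<60)).astype(np.uint8); m[:95]=0;m[140:]=0;m[:,:240]=0;m[:,282:]=0
cs,_=cv2.findContours(m,cv2.RETR_EXTERNAL,cv2.CHAIN_APPROX_NONE)
for k in cs:
    if len(k)>15: e=cv2.fitEllipse(k); print(e,[onz(c,*e[0],z)[:2].round(4) for z in (.108,.111)])
E
```

```text
((259.28814697265625, 115.45603942871094), (23.135007858276367, 24.15789031982422), 1.9186592102050781) [array([0.5466, 0.0923]), array([0.5466, 0.0923])]
((259.0196838378906, 96.40098571777344), (3.349918842315674, 12.305410385131836), 89.87094116210938) [array([0.5507, 0.0739]), array([0.5507, 0.0741])]
```

View pics/crop6.png

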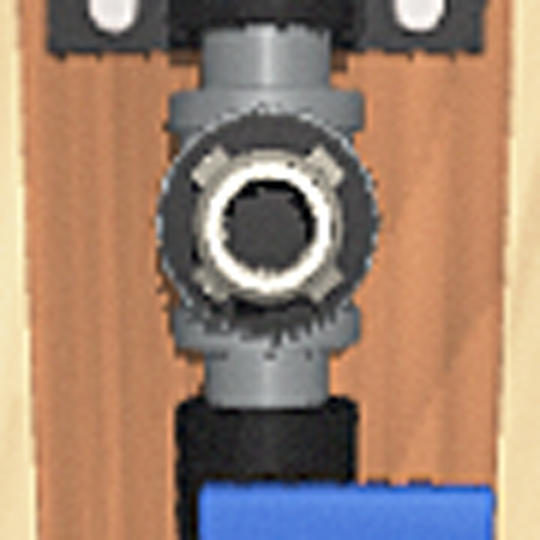

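```bash
python3 - <<'E'
from h import *
c=load('w6'); im=np.array(c['image'])
g=cv2.cvtColor(np.ascontiguousarray(im),cv2.COLOR_RGB2GRAY)
for th in (200,220,235):
    m=(g>th).astype(np.uint8); m[:95]=0;m[140:]=0;m[:,:240]=0;m[:,282:]=0
    cs,_=cv2.findContours(m,cv2.RETR_CCOMP,cv2.CHAIN_APPROX_NONE)
    for k in cs:
        if len(k)>15: e=cv2.fitEllipse(k); print(th,np.round(e[0],2),np.round(e[1],1),onz(c,*e[0],.111)[:2].round(4))
E
```

```text
200 [259.23 117.37] [19.9 21. ] [0.5463 0.0942]
200 [259.4  117.36] [17.2 17.5] [0.5461 0.0941]
220 [259.28 117.24] [19.7 20.4] [0.5462 0.094 ]
220 [259.31 117.41] [17.5 17.8] [0.5462 0.0942]
235 [259.37 117.25] [19.4 20.5] [0.5461 0.094 ]
235 [259.2  117.52] [17.8 18.5] [0.5462 0.0943]
```

```bash
python3 -m handwheel '[0,-5,-1.2,10, 0,-10,-2.4,20, 0,-15,-3.6,30, 0,-20,-4.8,40, 1,-25.5,-5.9,50, 1,-25.5,-5.9,50, 1,-25.5,-5.9,50, 1,-25.5,-5.9,50, 1,-25.5,-5.9,50, 1,-25.5,-5.9,50]' 6.5; python3 - <<'E'
from h import *
c=cap('wrist','w7');go([.4957,.3713,.1],-38)
for b in blobs(c,'brown',100): print(b, onz(c,*b[0],.03)[:2].round(4))
E
```

```text
time_s: 14.35
tcp_pos: [0.5387, 0.4258, 0.2251]
eef_rot: [-88.0, 90.0, 53.7]
contact_force: [-0.1, 0.5, 0.3]
gripper_width: 0.0647
t 14.4 tcp [0.5386 0.426  0.225 ] jaw 141.74 tilt 0.04 F [0.1 1.  0.2] w 0.0648 q6 -92.8 q1 54.6
shift cm [ 1.25e+01  6.96e+00 -1.00e-02] rx,ty,tz axes world [-0.619 -0.785 -0.001] [-0.785  0.619  0.   ]
turn -0.26 or 179.74
(array([105.86,  15.81]), [64, 0, 84, 45, 1189]) [0.5648 0.1622]
(array([219.28,  52.49]), [210, 43, 19, 20, 297]) [0.4854 0.2814]
(array([257.91, 118.39]), [242, 102, 33, 33, 495]) [0.4971 0.3721]
(array([211.09, 171.67]), [203, 164, 17, 17, 226]) [0.5903 0.3878]
(array([286.19, 187.48]), [278, 180, 17, 16, 203]) [0.5236 0.4688]
```

View pics/w7.png

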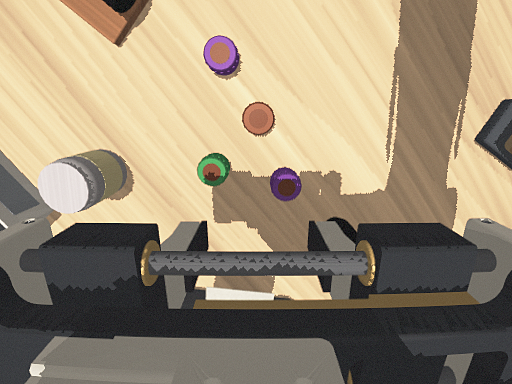

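The brown cap is at (258,118), between the jaw lines and clear of its coloured neighbours. I refine its centre.

```bash
python3 - <<'E'
from h import *
c=load('w7'); im=np.ascontiguousarray(np.array(c['image']))
hsv=cv2.cvtColor(im,cv2.COLOR_RGB2HSV); 
m=((hsv[...,0]<=14)&(hsv[...,1]>95)).astype(np.uint8)
w=np.zeros_like(m); w[92:145,232:285]=1; m*=w; m=cv2.morphologyEx(m,cv2.MORPH_OPEN,np.ones((3,3)))
m=cv2.morphologyEx(m,cv2.MORPH_CLOSE,np.ones((5,5)))
cs,_=cv2.findContours(m,cv2.RETR_EXTERNAL,cv2.CHAIN_APPROX_NONE); k=max(cs,key=cv2.contourArea)
e=cv2.fitEllipse(k); print(e, onz(c,*e[0],.038),onz(c,*e[0],.03),(onz(c,e[0][0]+e[1][0]/2,e[0][1],.038)-onz(c,e[0][0]-e[1][0]/2,e[0][1],.038)))
P=onz(c,*e[0],.036); go([P[0],P[1],.019],None)
E
```

```text
((257.98443603515625, 117.85893249511719), (32.038604736328125, 32.48553466796875), 24.595685958862305) [0.49646809 0.37151019 0.038     ] [0.49657554 0.37165982 0.03      ] [-0.03157996  0.02490211  0.        ]
t 14.4 tcp [0.5386 0.426  0.225 ] jaw 141.74 tilt 0.04 F [0.1 1.  0.2] w 0.0648 q6 -92.8 q1 54.6
shift cm [20.6   6.9  -0.06] rx,ty,tz axes world [-0.619 -0.785 -0.001] [-0.785  0.619  0.   ]
```

```bash
python3 -m handwheel '[0,3.5,0,0, 1,6.9,0,0, 5,6.9,0,0, 9,6.9,0,0, 13,6.9,0,0, 16,6.9,0,0, 18.5,6.9,0,0, 20.3,6.9,0,0, 21.4,6.9,0,0, 21.4,6.9,0,0]' 6.5; python3 -m handwheel '[0,0,0,0, 0,0,0,0, 0,0,0,0, 0,0,0,0, 0,0,0,0, 0,0,0,0, 0,0,0,0, 0,0,0,0, 0,0,0,0, 0,0,0,0]' 3 55;  python3 -c "
from h import *
c=cap('wrist','w8');go([.4965,.3716,.01],-38)"
```

```text
time_s: 15.65
tcp_pos: [0.4956, 0.372, 0.0102]
eef_rot: [95.4, 89.9, -122.9]
contact_force: [-0.2, -0.3, -0.4]
gripper_width: 0.0648
time_s: 16.9
tcp_pos: [0.4959, 0.3726, 0.0112]
eef_rot: [-94.8, 90.0, 47.0]
contact_force: [-1.6, 0.6, 5.8]
gripper_width: 0.041
t 16.95 tcp [0.4959 0.3725 0.0112] jaw 141.79 tilt 0.05 F [-1.7 -0.7  7. ] w 0.0406 q6 -93.2 q1 54.9
shift cm [ 0.12  0.04 -0.1 ] rx,ty,tz axes world [-0.619 -0.786 -0.001] [-0.786  0.619 -0.   ]
turn -0.21 or 179.79
```

View pics/w8.png

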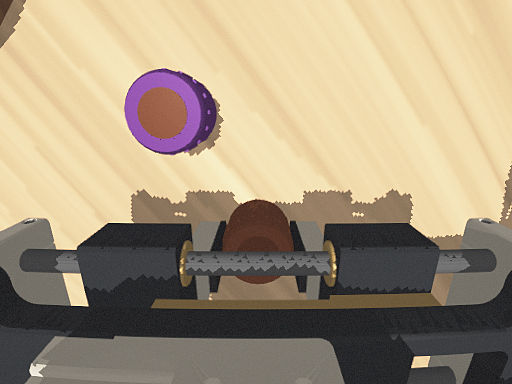

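Gripped at 41 mm. Now I lift it and carry it above the spigot.

```bash
python3 -m handwheel '[-2,0,0,0, -7,0,0,0, -12,0,0,0, -16,2,-2.3,0, -17,5,-5.7,0, -17,8.5,-9.7,0, -17,12,-13.6,0, -17,15.5,-17.6,0, -17,18.1,-20.5,0, -17,18.8,-21.3,0]';  python3 -m handwheel '[0,0,0,0, 0,0,0,0, 0,0,0,0, 0,0,0,0, 0,0,0,0, 0,0,0,0, 0,0,0,0, 0,0,0,0, 0,0,0,0, 0,0,0,0]'; python3 - <<'E'
from h import *
c=cap('wrist','w9');t=cap('top','t9');s=cap('scene','s9');go([.5468,.0935,.14],-38)
si=np.array(s['image'])[:,:,::-1]; cv2.imwrite('pics/crop9.png',cv2.resize(si[120:270,170:330],None,fx=4,fy=4,interpolation=cv2.INTER_CUBIC))
E
```

```text
time_s: 18.2
tcp_pos: [0.5466, 0.0906, 0.1804]
eef_rot: [54.8, 90.0, -163.5]
contact_force: [-0.8, 0.3, -0.2]
gripper_width: 0.0402
time_s: 19.45
tcp_pos: [0.5467, 0.0927, 0.1806]
eef_rot: [-127.5, 90.0, 14.3]
contact_force: [-0.3, 0.2, -0.1]
gripper_width: 0.0404
t 19.6 tcp [0.5467 0.0927 0.1805] jaw 141.77 tilt 0.0 F [-0.4 -0.9 -0.2] w 0.0404 q6 -68.1 q1 29.9
shift cm [ 4.05 -0.07  0.04] rx,ty,tz axes world [-0.619 -0.786  0.   ] [-0.786  0.619  0.   ]
turn -0.23 or 179.77
```

View pics/w9.png

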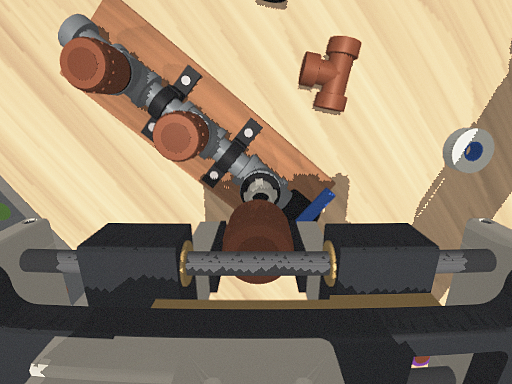

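View pics/crop9.png

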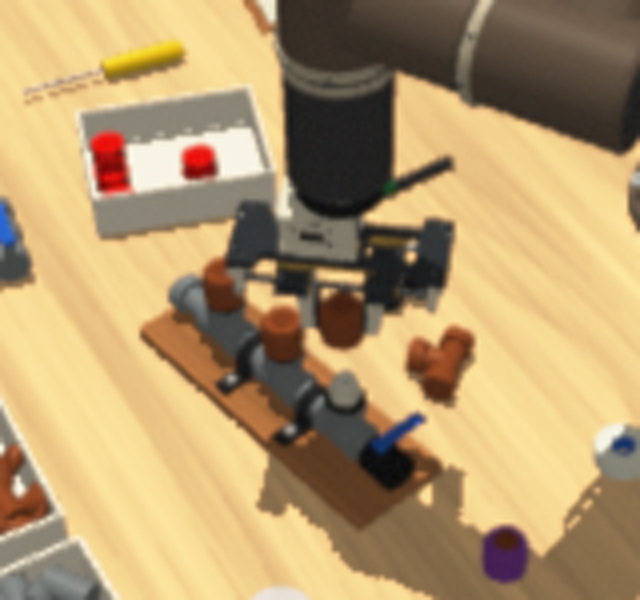

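```bash
python3 - <<'E'
from h import *
c=load('w9'); im=np.array(c['image'])
cv2.imwrite('pics/crop9b.png',cv2.resize(im[150:290,190:330,::-1],None,fx=5,fy=5,interpolation=cv2.INTER_CUBIC))
s=sensors.get_state()
for z in (.1695,.1695+.038): print('cap axis at z',z,proj(c,[*s['tcp_pos'][:2],z]))
for q in ([.5468,.0935],[.5462,.0941],[.5475,.0927]): print(q,proj(c,[*q,.111]))
E
```

```text
cap axis at z 0.1695 [258.95274176 226.79745355]
cap axis at z 0.20750000000000002 [259.25486125 255.09854349]
[0.5468, 0.0935] [259.12525286 200.56584477]
[0.5462, 0.0941] [260.05935046 200.67110438]
[0.5475, 0.0927] [257.9665948  200.36039486]
```

View pics/crop9b.png

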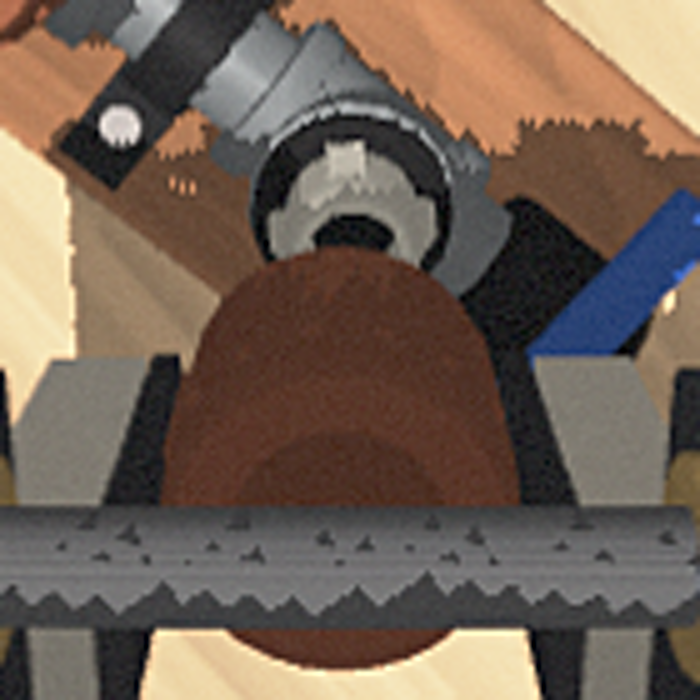

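Upright cap, spigot bore at (260.4, ~196) in the wrist view versus the cap axis at about 258.3. I shift about 1.5 mm along tool z and descend past the taper, watching lateral force.

```bash
python3 -m handwheel '[0,-0.05,0.15,0, 1.5,-0.05,0.15,0, 3,-0.05,0.15,0, 4,-0.05,0.15,0, 4.8,-0.05,0.15,0, 5.4,-0.05,0.15,0, 5.8,-0.05,0.15,0, 6.2,-0.05,0.15,0, 6.5,-0.05,0.15,0, 6.5,-0.05,0.15,0]'; python3 - <<'E'
from h import *
c=cap('wrist','w10');go([.5457,.0941,.0942],-38)
s=cap('scene','s10')
for _ in range(1): print(sensors.get_state()['moment'])
si=np.array(s['image'])[:,:,::-1]; cv2.imwrite('pics/crop10.png',cv2.resize(si[170:250,200:300],None,fx=6,fy=6,interpolation=cv2.INTER_CUBIC))
E
```

```text
time_s: 20.85
tcp_pos: [0.5458, 0.094, 0.1155]
eef_rot: [64.7, 90.0, -153.5]
contact_force: [0.4, 0.8, -0.3]
gripper_width: 0.0406
t 20.9 tcp [0.5459 0.094  0.1156] jaw 141.77 tilt 0.0 F [ 0.8 -0.1  0.1] w 0.0404 q6 -68.3 q1 30.0
shift cm [2.14 0.01 0.02] rx,ty,tz axes world [-0.619 -0.786 -0.   ] [-0.786  0.619 -0.   ]
turn -0.23 or 179.77
[ 0.03489395 -0.14026124  0.02888255]
```

View pics/crop10.png

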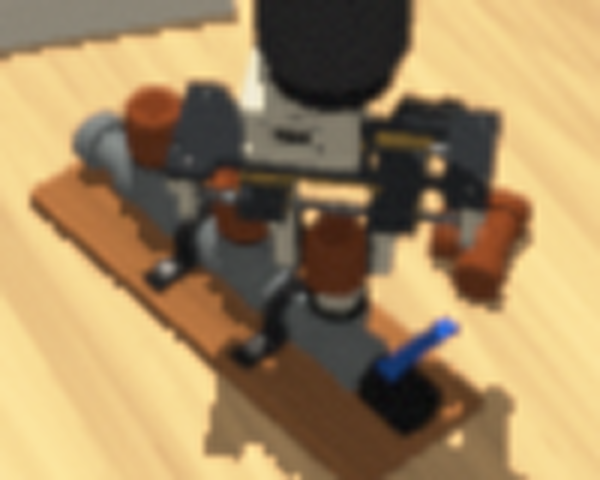

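The cap sits over the spigot tip without lateral force. Now I press over the tongues.

```bash
python3 -m handwheel '[0.3,0,0,0, 0.5,0,0,0, 0.6,0,0,0, 0.7,0,0,0, 0.8,0,0,0, 0.85,0,0,0, 0.9,0,0,0, 0.95,0,0,0, 1,0,0,0, 1,0,0,0]' - 60; python3 - <<'E'
from h import *
go([.5457,.0941,.0942],-38)
E
python3 -m handwheel '[0.1,0,0,0, 0.2,0,0,0, 0.3,0,0,0, 0.4,0,0,0, 0.5,0,0,0, 0.6,0,0,0, 0.6,0,0,0, 0.6,0,0,0, 0.6,0,0,0, 0.6,0,0,0]'; python3 - <<'E'
from h import *
go([.5457,.0941,.0942],-38)
E
```

```text
time_s: 22.2
tcp_pos: [0.5461, 0.0942, 0.106]
eef_rot: [-115.2, 90.0, 26.6]
contact_force: [-2.2, 1.8, 4.3]
gripper_width: 0.0406
t 22.2 tcp [0.5461 0.0942 0.106 ] jaw 141.78 tilt 0.04 F [-2.2  1.8  4.3] w 0.0406 q6 -68.3 q1 30.0
shift cm [1.18 0.03 0.02] rx,ty,tz axes world [-0.619 -0.786 -0.001] [-0.786  0.619 -0.   ]
turn -0.22 or 179.78
time_s: 23.45
tcp_pos: [0.5458, 0.0941, 0.0992]
eef_rot: [41.4, 90.0, -176.8]
contact_force: [0.5, 1.1, -2.5]
gripper_width: 0.0409
t 23.45 tcp [0.5458 0.0941 0.0992] jaw 141.77 tilt 0.01 F [ 0.5  1.1 -2.5] w 0.0409 q6 -68.3 q1 30.0
shift cm [0.5  0.   0.01] rx,ty,tz axes world [-0.619 -0.785  0.   ] [-0.785  0.619  0.   ]
turn -0.23 or 179.77
```

Force rose to about 4 N or more and then dropped to a slight pull (-2.5 N), which is the click. Next I press into the gasket.

```bash
python3 -m handwheel '[0.1,0,0,0, 0.2,0,0,0, 0.3,0,0,0, 0.35,0,0,0, 0.4,0,0,0, 0.45,0,0,0, 0.5,0,0,0, 0.55,0,0,0, 0.6,0,0,0, 0.6,0,0,0]'; python3 - <<'E'
from h import *
go([.5457,.0941,.0942],-38)
E
```

```text
time_s: 24.7
tcp_pos: [0.5459, 0.0939, 0.0941]
eef_rot: [-176.8, 90.0, -35.0]
contact_force: [-2.8, -2.6, 7.5]
gripper_width: 0.0405
t 24.7 tcp [0.5459 0.0939 0.0941] jaw 141.79 tilt 0.02 F [-2.8 -2.6  7.5] w 0.0405 q6 -68.3 q1 30.0
shift cm [-0.01  0.    0.03] rx,ty,tz axes world [-0.619 -0.786 -0.   ] [-0.786  0.619 -0.   ]
turn -0.21 or 179.79
```

```bash
for i in 1; do python3 -m handwheel '[0.05,0,0,0, 0.1,0,0,0, 0.15,0,0,0, 0.2,0,0,0, 0.2,0,0,0, 0.2,0,0,0, 0.2,0,0,0, 0.2,0,0,0, 0.2,0,0,0, 0.2,0,0,0]';done;  python3 - <<'E'
from h import *
go([.5457,.0941,.0942],-38)
E
```

```text
time_s: 25.95
tcp_pos: [0.5461, 0.0939, 0.0939]
eef_rot: [-146.0, 89.9, -4.2]
contact_force: [-9.6, -0.3, 23.6]
gripper_width: 0.0406
t 25.95 tcp [0.5461 0.0939 0.0939] jaw 141.82 tilt 0.08 F [-9.6 -0.3 23.6] w 0.0406 q6 -68.3 q1 30.0
shift cm [-0.03  0.01  0.04] rx,ty,tz axes world [-0.618 -0.786 -0.001] [-0.786  0.618 -0.001]
turn -0.18 or 179.82
```

Hard stop: 16 N more for only 0.2 mm. I check that it holds over time and look at the result.

```bash
python3 -m handwheel '[0,0,0,0, 0,0,0,0, 0,0,0,0, 0,0,0,0, 0,0,0,0, 0,0,0,0, 0,0,0,0, 0,0,0,0, 0,0,0,0, 0,0,0,0]';  python3 - <<'E'
from h import *
go([.5457,.0941,.0942],-38)
c=cap('wrist','w11');s=cap('scene','s11')
si=np.array(s['image'])[:,:,::-1]; cw=np.array(c['image'])[:,:,::-1]
a=cv2.resize(si[140:250,170:300],(473,400),interpolation=cv2.INTER_CUBIC)
b=cv2.resize(cw[140:290,190:310],(320,400),interpolation=cv2.INTER_CUBIC)
cv2.imwrite('pics/crop11.png',np.hstack([a,b]))
E
```

```text
time_s: 27.2
tcp_pos: [0.5461, 0.094, 0.0939]
eef_rot: [-146.2, 89.9, -4.4]
contact_force: [-9.4, -1.9, 24.3]
gripper_width: 0.0403
t 27.2 tcp [0.5461 0.094  0.0939] jaw 141.82 tilt 0.08 F [-9.4 -1.9 24.3] w 0.0403 q6 -68.3 q1 30.0
shift cm [-0.03  0.01  0.04] rx,ty,tz axes world [-0.618 -0.786 -0.001] [-0.786  0.618 -0.001]
turn -0.18 or 179.82
```

View pics/crop11.png

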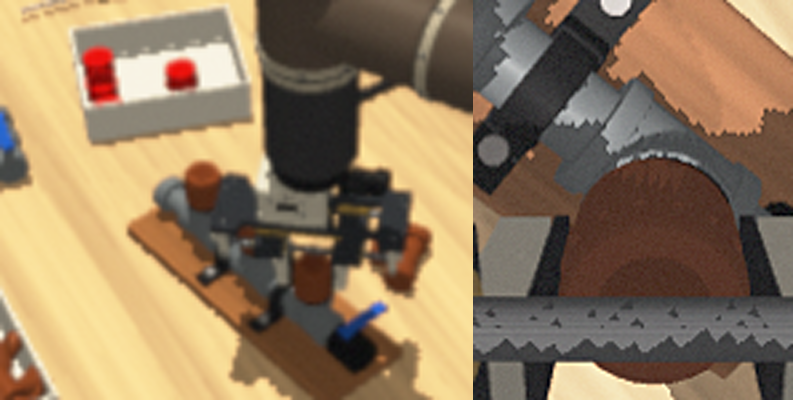

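```bash
python3 -c "
from h import *
print(workorder.close_job()); go([.5457,.0941,.0942],-38)"
```

```text
the job is handed in; nothing more can be done
None
the job is handed in; nothing more can be done
```

The red dust cap is in the white bin and let go. The brown snap cap is clicked onto the bared spigot and fully home. I handed the job in at about 27 s with the gripper still pressing it down.

- **Click:** the upward force reached at least 4 N in the readings taken between moves, then turned to a slight pull of 2.5 N once the cap was over the tongues. The true peak fell between readings.
- **Fully home:** the force came back at the gasket, then rose from 7.5 to 24 N over only 0.2 mm. The tool stopped at z = 0.0939 m, against 0.0942 m expected. It held there for another 1.25 s without slipping, and the pictures showed the rim flush on the collar.
- **Dust cap:** the last scene picture shows it standing alone in the empty part of the bin. The bystanders I could see had not moved, but I did not measure their positions.
- **Disagreements:** the cameras differed by 1 to 4 mm on where the spigot was. I used the wrist camera and corrected about 0.7 pixel of sideways bias. A sideways force of about 9 N remained during the final press, with the tool tilted only 0.08°.

The hand-in gave no verdict, and I could not read the state after it.

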